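# Prove the latching stop button on the bench stop station

## Robot

A 7-joint arm with a two-finger parallel gripper is mounted at the origin on the work surface. World frame = base frame: x ahead of the robot, y to its left, z up, the work surface at z = 0. Lengths are in m, angles in degrees, forces in N, time in s.
With the tool pointing down it reaches from about 0.4 to 0.925 m from the base axis. Payload 5.6 kg.
Tool frame: the origin (TCP) lies midway between the tips of the shut fingers; the grasp point (between the pads) lies 19 mm behind it; z points along the fingers, y is the direction in which the jaws open and shut (so a half turn about z gives the same grasp; the last joint's range is limited). The gripper opens to 85 mm and grips with 20 to 120 N. Pads are 22 mm wide; open, the fingers measure 114 mm over their backs; the gripper's body (76 mm by 85 mm) begins 54 mm behind the grasp point. The pads swing forward as they close: fully open they stand 13 mm farther back than shut.
Start: joints at [-68.698, 26.786, -0.665, 91.828, 0.344, 61.387, -3.226], TCP at [0.262, 0.595, 0.231] pointing down, gripper open.
Joint ranges: [-144.91, 144.91], [-17.63, 115.5], [-89.93, 88.59], [15.96, 139.68], [-74.01, 254.01], [8.47, 105.57], [-167.45, 167.45]. Speed limits (degrees/s): [147.25, 147.25, 180, 180, 180, 180, 180].

## Interface

Orientations are given as a 3x3 rotation matrix whose columns are the frame's x, y, z axes.
In Python, from plant import observe, grab_frame, finish_job gives the robot as it stands. The module is installed in compiled form; this text tells all that it offers.
- The arm moves only by the tool carry_out, never from a script. Its argument "commands" is a list of rows, each an object of numbers: "dx", "dy", "dz": the shift along the tool's x, y, z in mm; "spin": the turn about the tool's z in rad. In form: [{"dx": .., "dy": .., "dz": .., "spin": ..}, ...]. A call has 1 to 20 rows; each row is the pose to reach, as a shift and turn from the pose commanded when the call began, along the tool's axes at that moment; what a row does not reach only later rows make up. A row lasts 1/12 s, in which the tool goes at most 41.7 mm and 7.16 degrees, less where a joint would pass 70% of its speed; a pose out of reach is approached as far as the arm can. A call with a gripper value outside its range is refused whole. "jaw" is the opening, from 0 (shut) to 1 (fully open), set as the call begins (left out, the last holds). The fingers move at their own pace and stop on an object; "newtons" is the grip in N (left out, the last holds). Time passes only in rows, so rows that repeat a pose let the fingers close. It gives the time, the measured TCP pose, the force and the opening at its end, in the units of the state.
- observe(): the state, without advancing time (a new reading comes with each control period).
- grab_frame(name): name is "side" or "top" or "wrist"; returns a dict with "frame" (420x560x3 uint8, blue, green, red), "fx", "fy", "cx", "cy" (pixels), "R" (3x3) and "t" (3): a world point X has camera coordinates R X + t. Camera axes: x right, y down, z forward; pixel columns grow to the right and rows downward; lengths in m; the calibration is good to about 2 mm. The wrist camera is an equidistant fisheye: a pixel r from the principal point sees the ray r / f radians off the axis. A picture is of the moment at which its call begins. There is no depth.
- finish_job(): hands the job in, once; it reports no verdict.
The state is a dict: "clock": time; "joint_positions": joint angles; "dq": joint speeds; "tau": joint torques, N m; "eef_pos": TCP position; "eef_rot": TCP orientation; "force": force on the tool from outside, world axes, zero at the start; "moment": the same for the moment, N m; "finger_gap": finger opening in m.
Only numpy, scipy, OpenCV 4.12 (cv2) and the standard library are available. Lean on these libraries where they do the work, as an engineer would, in place of code of your own. Each camera call takes 0.05 s, during which the arm holds its last target.

## Task

Test the stop station on the repair bench before the shift: gently press its mushroom button straight in until it latches down, then push the side of the grip bar on top of it round clockwise (seen from above) with a fingertip until the latch lets go, and leave the button sprung back out at full height. Only push: do not squeeze or grip the bar, do not press the small start button beside it, do not lift, tip or shove the station about, and leave everything else on the bench where it is.

Things in the scene. Friction and masses are not known exactly. Their poses are not given: they have to be found in the camera images.
- station: loose grey control box on a dark steel foot, 110 (x) x 200 (y) x 70 mm high, about 2.5 kg, on the bench. Origin: centre of its underside; z up. On its top: the mushroom stop button at (0, +50) mm, the small start button at (0, -50) mm. At yaw 0 its +x points away from the robot.
- stop_bar (a point): centre of the top face of the bare aluminium upright grip bar (56 long, 10 wide, 22 mm tall) standing across the mushroom's cap. Its x runs along the bar, y across, z up; it lies on the button's vertical axis and moves and turns with the button. Button out: 124 mm above the station's underside, bar along the station's x.
- stop (a joint): how far the mushroom button is pressed in, m: 0 = out, end stop 0.012. Springs push it out (3 N at first; about 6 to 8 N to pass the latch). Past 0.010 the latch catches, and it stays at about 0.0095 when let go; twisted clear of the latch it springs out to 0. The latch only catches with the bar near rest.
- stop_twist (a joint): turn of the cap with its bar, rad: 0 = rest, grows clockwise seen from above, end stop 1.2; it cannot turn the other way. The latch lets go at about 0.65. A light spring (0.01 to 0.06 N m) brings it back to 0 when let go, so the bar rests along the station's x, latched or not.
- start (a joint): travel of the start button, m: 0 = out, 0.006 = fully pressed. It must stay out (under 0.002).
- start_top (a point): centre of the top of the start button, a small plain round black button, 26 mm diameter, in a steel collar of 42 mm; its top is 92 mm above the station's underside.
- jar: white jar, 54 mm diameter, 70 mm high, standing close behind the station (its +x side); origin at the centre of its underside. Bystander.
- spanner: steel spanner 160 mm long lying in front of the station (its -x side), along the station's long side; origin: its middle. Bystander.
- can: bare aluminium can, 52 mm diameter, 130 mm high, standing mid-bench; origin at the centre of its underside. Bystander.
- tray: grey open tray, 150 x 210 x 35 mm, fixed to the bench on the other side from the station; origin at the centre of its underside. Bystander.
- sprocket_ring: steel ring, 80 mm outside, 52 mm inside, 12 mm thick, lying in the tray. Bystander.
- hub: aluminium spool-shaped wheel hub, 44 mm diameter, 50 mm high, standing in the tray. Bystander.
- screwdriver: black-handled screwdriver, 190 mm long, lying mid-bench, pointing away from the robot. Bystander.
- stop_cap (a point): centre of the top of the mushroom's round black cap (64 mm diameter, 16 mm thick, on a 26 mm steel neck), at the foot of the grip bar. Button out: 102 mm above the station's underside.

How it is judged:
By the outcome, as a careful person would: the job done as asked, in the order asked, and still so for the second after the job is handed in, with the robot touching nothing.
It also fails if it takes over 42 s, if anything falls off the work surface, if the arm or the gripper's body presses on something with over 40 N, if the wrist force passes 120 N, or if a joint passes its speed limit or range.

## Working session

There is one attempt and no reset: what is moved stays moved. The work goes in short steps, Python scripts to look and compute and a tool call to move; the robot and the scene stay as the last step left them, time stands still between calls to the robot, and variables do not carry over. Pictures are saved under pics/ and viewed, and the job is handed in when it is done.

Besides the shell and the picture viewer there is one more tool, called after ">>>" as name(argument=value, ...), one argument or row to a line, values as JSON. carry_out: Moves the arm, as the interface text tells. Its arguments: {"type":"object","properties":{"commands":{"type":"array","items":{"type":"object","properties":{"dx":{"type":"number"},"dy":{"type":"number"},"dz":{"type":"number"},"spin":{"type":"number"}}}},"jaw":{"type":"number"},"newtons":{"type":"number"}},"required":["commands"]}

```bash
mkdir -p pics; cat > h.py <<'E'
import numpy as np,cv2
from plant import observe,grab_frame,finish_job
def snap(n,fn):
    d=grab_frame(n); cv2.imwrite('pics/'+fn+'.png',d['frame']); np.savez('pics/'+fn+'.npz',**{k:np.array(v) for k,v in d.items()}); return d
def ray(fn,u,v,fish=False):
    d=np.load('pics/'+fn+'.npz'); x=(u-d['cx'])/d['fx']; y=(v-d['cy'])/d['fy']
    if fish:
        r=np.hypot(x,y); s=np.sin(r)/r if r>1e-9 else 1; c=np.array([x*s,y*s,np.cos(r)])
    else: c=np.array([x,y,1.])
    R=d['R']; c=R.T@c; return -R.T@d['t'], c/np.linalg.norm(c)
def proj(fn,X):
    d=np.load('pics/'+fn+'.npz'); c=d['R']@np.array(X)+d['t']; return d['fx']*c[0]/c[2]+d['cx'], d['fy']*c[1]/c[2]+d['cy']
def tri(rs):
    A=np.zeros((3,3));b=np.zeros(3)
    for o,r in rs:
        P=np.eye(3)-np.outer(r,r);A+=P;b+=P@o
    X=np.linalg.solve(A,b); return X,[np.linalg.norm((np.eye(3)-np.outer(r,r))@(X-o)) for o,r in rs]
def atz(fn,u,v,z,fish=False):
    o,r=ray(fn,u,v,fish); return o+r*(z-o[2])/r[2]
E
python3 - <<'E'
from h import *
for n in ['side','top','wrist']:
    d=snap(n,n+'0'); print(n,d['fx'],d['cx'],d['cy'],(-np.array(d['R']).T@d['t']).round(3))
s=observe(); print(s)
E
```

```text
side 427.3911934983557 280.9063536274601 221.713465248276 [ 0.143 -0.598  0.827]
top 507.1651694370352 273.96569216297337 214.70501645258844 [ 4.270e-01 -1.000e-03  1.002e+00]
wrist 325.19226210127806 276.97356899297 211.16963156229238 [0.185 0.629 0.375]
{'clock': 0.15, 'joint_positions': array([-68.6990366 ,  26.82820566,  -0.66500835,  91.86893305,
         0.34326993,  61.38664476,  -3.22493401]), 'dq': array([ 0.01920777, -0.10460212, -0.01515392, -0.1154776 ,  0.04342522,
        0.15434755, -0.08680563]), 'tau': array([ 1.01830170e-03, -5.32791781e+01,  2.16163206e-02, -2.51550776e+01,
        1.14756331e-02,  5.64655813e-03,  3.07788764e-05]), 'eef_pos': array([0.26181552, 0.59446412, 0.2305132 ]), 'eef_rot': array([[-9.15187456e-01,  4.03028144e-01, -4.84837899e-04],
       [ 4.03028424e-01,  9.15186476e-01, -1.34292327e-03],
       [-9.75187862e-05, -1.42442999e-03, -9.99998981e-01]]), 'force': array([ 0.06334779,  1.11601474, -0.36145073]), 'moment': array([-0.03204687, -0.00190099,  0.00434929]), 'finger_gap': 0.08565023369028675}
```

View pics/side0.png

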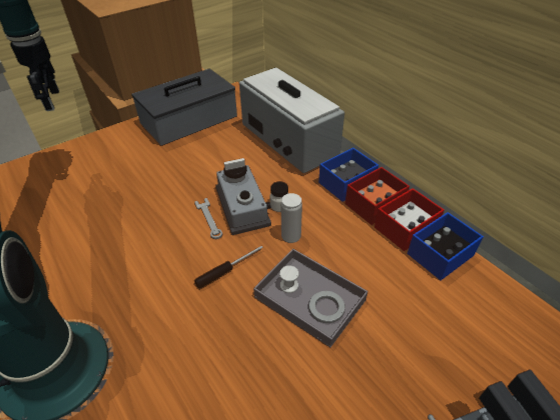

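View pics/top0.png

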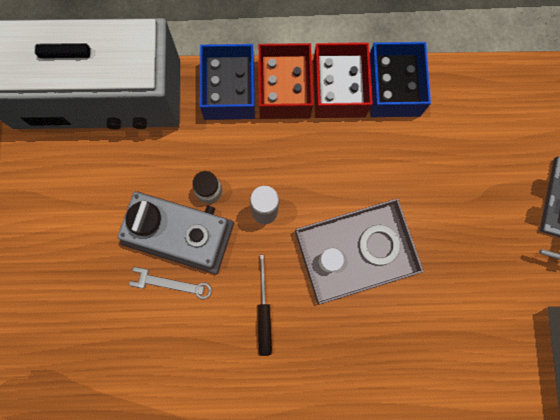

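View pics/wrist0.png

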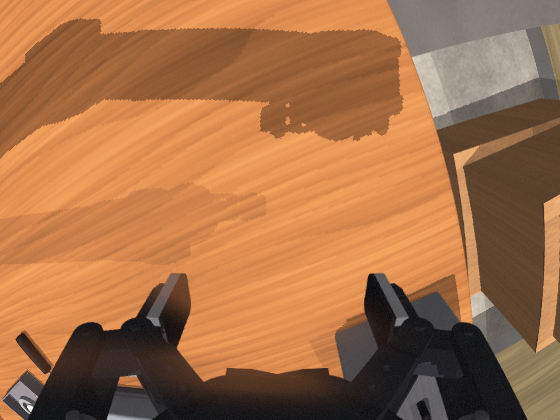

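The overhead view shows the stop button with its bar near (141,217), the start button near (197,236) and the jar near (206,187). In the side view the bar is near (235,163). I'll zoom in for exact pixels.

```bash
python3 - <<'E'
import cv2,numpy as np
a=cv2.imread('pics/top0.png')[185:275,110:240]; b=cv2.imread('pics/side0.png')[145:240,190:310]
a=cv2.resize(a,None,fx=6,fy=6,interpolation=cv2.INTER_CUBIC);b=cv2.resize(b,None,fx=6,fy=6,interpolation=cv2.INTER_CUBIC)
cv2.imwrite('pics/topz.png',a);cv2.imwrite('pics/sidez.png',b);print(a.shape,b.shape)
E
```

```text
(540, 780, 3) (570, 720, 3)
```

View pics/topz.png

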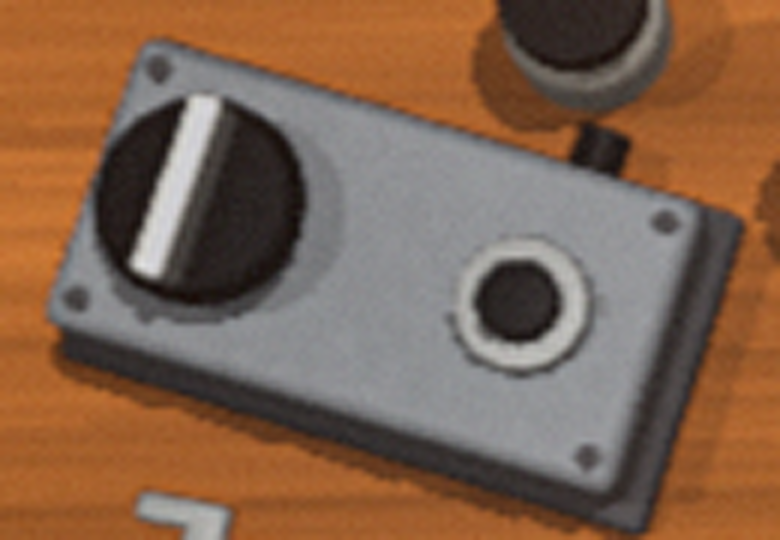

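View pics/sidez.png

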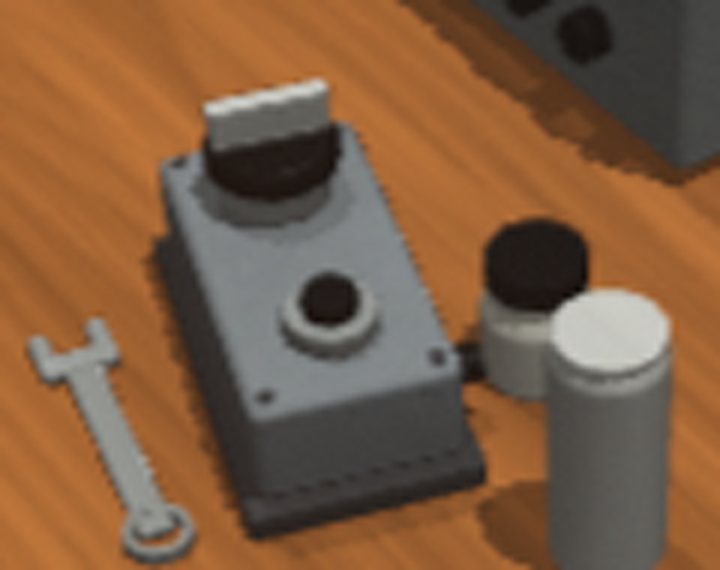

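```bash
python3 - <<'E'
from h import *
T=lambda x,y:(110+(x+.5)/6-.5,185+(y+.5)/6-.5)
S=lambda x,y:(190+(x+.5)/6-.5,145+(y+.5)/6-.5)
for nm,t,s in [('bar',(176,187),(266,95)),('barfar',(205,97),(325,84)),('barnear',(147,275),(207,107)),('start',(518,300),(330,297)),('scr1',(665,222),(438,356)),('scr2',(587,457),(263,397)),('scr3',(157,68),None),('scr4',(75,298),(179,163))]:
    print(nm,atz('top0',*T(*t),{'b':.124,'s':.092}[nm[0]] if nm[:3]!='scr' else .07).round(4), end=' ')
    if s:
        X,e=tri([ray('top0',*T(*t)),ray('side0',*S(*s))]); print(X.round(4),np.round(e,4))
    else: print()
E
```

```text
bar [0.5835 0.2214 0.124 ] [0.5845 0.2218 0.1215] [0.0006 0.0006]
barfar [0.6102 0.2137 0.124 ] [0.6114 0.2146 0.1196] [0.0003 0.0003]
barnear [0.5577 0.2291 0.124 ] [0.5584 0.2293 0.1224] [0.0005 0.0005]
start [0.5529 0.126  0.092 ] [0.5541 0.127  0.0845] [0.0002 0.0002]
scr1 [0.5796 0.0838 0.07  ] [0.5803 0.084  0.0668] [0.0002 0.0002]
scr2 [0.5072 0.1077 0.07  ] [0.5071 0.1083 0.0664] [0.0004 0.0004]
scr3 [0.6309 0.242  0.07  ] 
scr4 [0.559  0.2651 0.07  ] [0.5594 0.2662 0.0663] [0.0001 0.0001]
```

The heights agree with the text: bar top about 0.122–0.124 m, at (0.584, 0.2215). The station's yaw is about -17.8°. I'll shut the fingers, move above the bar and line the tool's y up with the station's y.

>>> carry_out(
  commands=[
    {"dx": -10,"dy": -5,"dz": 0,"spin": 0},
    {"dx": -30,"dy": -15,"dz": 0,"spin": -0.01},
    {"dx": -60,"dy": -29,"dz": 3,"spin": -0.02},
    {"dx": -90,"dy": -43,"dz": 6,"spin": -0.03},
    {"dx": -120,"dy": -57,"dz": 9,"spin": -0.04},
    {"dx": -150,"dy": -71,"dz": 12,"spin": -0.05},
    {"dx": -180,"dy": -85,"dz": 15,"spin": -0.06},
    {"dx": -210,"dy": -99,"dz": 18,"spin": -0.07},
    {"dx": -240,"dy": -114,"dz": 21,"spin": -0.08},
    {"dx": -270,"dy": -128,"dz": 24,"spin": -0.09},
    {"dx": -300,"dy": -142,"dz": 27,"spin": -0.1},
    {"dx": -330,"dy": -156,"dz": 30,"spin": -0.105},
    {"dx": -360,"dy": -170,"dz": 33,"spin": -0.105},
    {"dx": -390,"dy": -185,"dz": 36,"spin": -0.105},
    {"dx": -415,"dy": -197,"dz": 38,"spin": -0.105},
    {"dx": -432,"dy": -205,"dz": 40,"spin": -0.105},
    {"dx": -442,"dy": -209,"dz": 40,"spin": -0.105},
    {"dx": -445,"dy": -211,"dz": 40,"spin": -0.105},
    {"dx": -445,"dy": -211,"dz": 40,"spin": -0.105},
    {"dx": -445,"dy": -211,"dz": 40,"spin": -0.105},
  ],
  jaw=0,
  newtons=20,
)

```text
clock: 1.82
eef_pos: [0.5833, 0.2237, 0.1913]
eef_rot: [[-0.953, 0.303, -0.001], [0.303, 0.953, 0.001], [0.001, 0.001, -1.0]]
force: [0.1, -0.1, -0.1]
finger_gap: -0.0001
```

```bash
python3 - <<'E'
from h import *
for n in ['side','top','wrist']: snap(n,n+'1')
s=observe(); print(s['clock'],s['eef_pos'],s['eef_rot'].round(3),s['force'],s['finger_gap'])
a=cv2.imread('pics/side1.png')[90:240,170:310]
cv2.imwrite('pics/s1z.png',cv2.resize(a,None,fx=4,fy=4,interpolation=cv2.INTER_CUBIC))
E
```

```text
1.9667 [0.58327016 0.22413804 0.19145452] [[-0.953  0.302 -0.   ]
 [ 0.302  0.953  0.001]
 [ 0.     0.001 -1.   ]] [-0.33200103 -0.66507467  0.07158839] 7.410596489194935e-05
```

View pics/s1z.png

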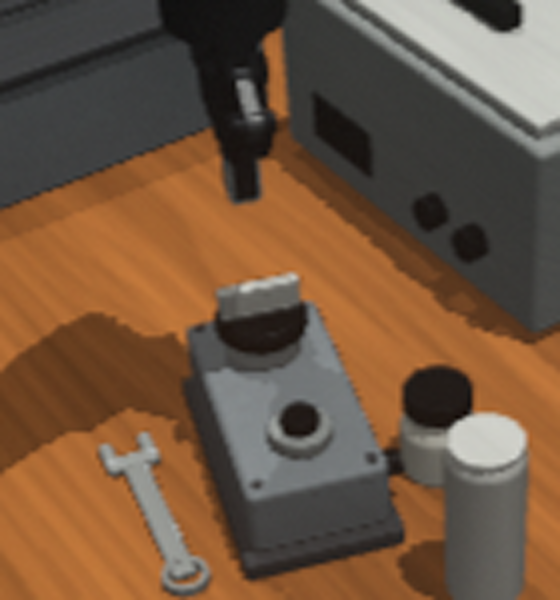

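View pics/wrist1.png

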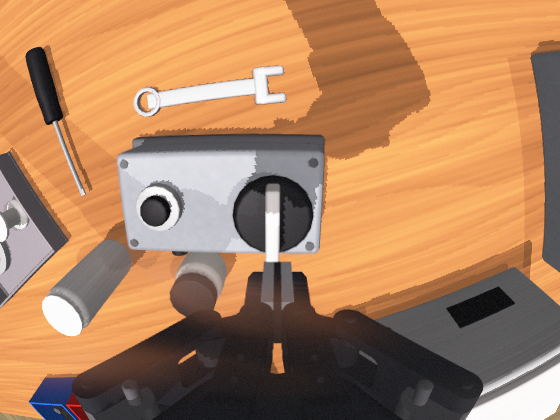

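The wrist view shows the shut fingers ahead of the bar, with the bar's near end at about (273,186). The side view shows the tips about 65 mm above it. Now a cross-check from the wrist view.

```bash
python3 - <<'E'
from h import *
p=atz('wrist1',273,186,.1235,True); c=atz('wrist1',156,211,.092,True)
print(p,c)
T=lambda x,y:(110+(x+.5)/6-.5,185+(y+.5)/6-.5)
print(tri([ray('wrist1',273,186,True),ray('top0',*T(147,275))]))
u=np.array([np.cos(np.radians(-17.8)),np.sin(np.radians(-17.8)),0]);v=np.array([-u[1],u[0],0])
print('centre from near end',p+.028*u,'from start',c+.1*v)
s=observe();R=s['eef_rot']
print('tool shift to (.584,.2215)',R.T@(np.array([.584,.2217,.124])-s['eef_pos'])*1000)
E
```

```text
[0.55508705 0.23082916 0.1235    ] [0.55273805 0.12874378 0.092     ]
(array([0.55765912, 0.23052163, 0.11734818]), [np.float64(0.0010584293613265846), np.float64(0.0010584293613264768)])
centre from near end [0.58174668 0.22226969 0.1235    ] from start [0.58330758 0.22395671 0.092     ]
tool shift to (.584,.2215) [-1.46297267 -2.14667566 67.45250434]
```

>>> carry_out(
  commands=[
    {"dx": -1,"dy": -2,"dz": 15},
    {"dx": -1,"dy": -2,"dz": 33},
    {"dx": -1,"dy": -2,"dz": 48},
    {"dx": -1,"dy": -2,"dz": 56},
    {"dx": -1,"dy": -2,"dz": 60},
    {"dx": -1,"dy": -2,"dz": 60},
    {"dx": -1,"dy": -2,"dz": 60},
  ],
)

```text
$.commands[0]: bad value
```

>>> carry_out(
  commands=[
    {"dz": 1},
    {"dz": 2},
    {"dz": 3},
    {"dz": 4},
    {"dz": 5},
    {"dz": 6},
    {"dz": 7},
    {"dz": 8},
    {"dz": 9},
    {"dz": 10},
    {"dz": 10},
    {"dz": 10},
  ],
)

```text
$.commands[0]: bad value
```

All four keys are needed in each row.

>>> carry_out(
  commands=[
    {"dx": -1,"dy": -2,"dz": 15,"spin": 0},
    {"dx": -1,"dy": -2,"dz": 33,"spin": 0},
    {"dx": -1,"dy": -2,"dz": 48,"spin": 0},
    {"dx": -1,"dy": -2,"dz": 56,"spin": 0},
    {"dx": -1,"dy": -2,"dz": 60,"spin": 0},
    {"dx": -1,"dy": -2,"dz": 60,"spin": 0},
    {"dx": -1,"dy": -2,"dz": 60,"spin": 0},
  ],
)

```text
clock: 2.55
eef_pos: [0.5848, 0.2207, 0.1319]
eef_rot: [[-0.953, 0.304, 0.001], [0.304, 0.953, 0.0], [-0.001, 0.001, -1.0]]
force: [0.2, -0.0, -0.4]
finger_gap: -0.0
```

>>> carry_out(
  commands=[
    {"dx": 1,"dy": 1,"dz": 1,"spin": 0},
    {"dx": 1,"dy": 1,"dz": 3,"spin": 0},
    {"dx": 1,"dy": 1,"dz": 5,"spin": 0},
    {"dx": 1,"dy": 1,"dz": 7,"spin": 0},
    {"dx": 1,"dy": 1,"dz": 9,"spin": 0},
    {"dx": 1,"dy": 1,"dz": 11,"spin": 0},
    {"dx": 1,"dy": 1,"dz": 11,"spin": 0},
    {"dx": 1,"dy": 1,"dz": 11,"spin": 0},
  ],
)

```text
clock: 3.22
eef_pos: [0.5841, 0.2215, 0.1206]
eef_rot: [[-0.952, 0.305, 0.0], [0.305, 0.952, 0.0], [-0.0, 0.0, -1.0]]
force: [-0.4, -0.4, 3.6]
finger_gap: 0.0002
```

>>> carry_out(
  commands=[
    {"dx": 0,"dy": 0,"dz": 1,"spin": 0},
    {"dx": 0,"dy": 0,"dz": 2,"spin": 0},
    {"dx": 0,"dy": 0,"dz": 3,"spin": 0},
    {"dx": 0,"dy": 0,"dz": 4,"spin": 0},
    {"dx": 0,"dy": 0,"dz": 5,"spin": 0},
    {"dx": 0,"dy": 0,"dz": 5,"spin": 0},
    {"dx": 0,"dy": 0,"dz": 5,"spin": 0},
  ],
)

```text
clock: 3.8
eef_pos: [0.584, 0.2214, 0.115]
eef_rot: [[-0.952, 0.305, 0.0], [0.305, 0.952, 0.0], [-0.0, 0.0, -1.0]]
force: [0.1, 0.6, 1.8]
finger_gap: -0.0003
```

>>> carry_out(
  commands=[
    {"dx": 0,"dy": 0,"dz": 0.7,"spin": 0},
    {"dx": 0,"dy": 0,"dz": 1,"spin": 0},
    {"dx": 0,"dy": 0,"dz": 1,"spin": 0},
  ],
)

```text
clock: 4.05
eef_pos: [0.584, 0.2215, 0.1146]
eef_rot: [[-0.952, 0.305, 0.0], [0.305, 0.952, 0.0], [-0.0, 0.0, -1.0]]
force: [-0.9, -0.3, 5.0]
finger_gap: 0.0004
```

```bash
python3 - <<'E'
from h import *
F=[]
d=snap('side','side2');F.append(observe()['force']);snap('wrist','wrist2');F.append(observe()['force']);print(np.round(F,1))
a=cv2.imread('pics/side2.png')[100:220,180:300]
b=cv2.imread('pics/wrist2.png')[130:330,170:370]
cv2.imwrite('pics/s2z.png',np.hstack([cv2.resize(a,(400,400),interpolation=cv2.INTER_CUBIC),cv2.resize(b,(400,400),interpolation=cv2.INTER_CUBIC)]))
E
```

```text
[[-0.8 -0.2  6.5]
 [-0.7  0.   6.1]]
```

View pics/s2z.png

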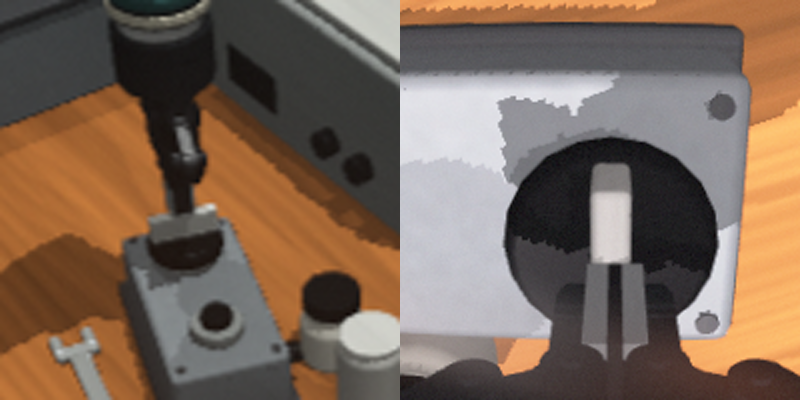

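The fingertips sit on the bar centre (side crop about (185,208)), and the pair is about 15 mm thick across the bar. The button is not at its stop yet, so I'll keep pressing.

>>> carry_out(
  commands=[
    {"dx": 0,"dy": 0,"dz": 0.5,"spin": 0},
    {"dx": 0,"dy": 0,"dz": 1,"spin": 0},
    {"dx": 0,"dy": 0,"dz": 1.5,"spin": 0},
    {"dx": 0,"dy": 0,"dz": 1.5,"spin": 0},
    {"dx": 0,"dy": 0,"dz": 1.5,"spin": 0},
  ],
)

```text
clock: 4.57
eef_pos: [0.5841, 0.2215, 0.1132]
eef_rot: [[-0.952, 0.305, 0.0], [0.305, 0.952, 0.0], [-0.0, 0.0, -1.0]]
force: [-1.0, 0.9, 5.4]
finger_gap: -0.0
```

```bash
python3 - <<'E'
from h import *
for i in range(3):
    grab_frame('top');s=observe();print(s['force'].round(1),s['eef_pos'])
E
```

```text
[0.4 0.3 6.2] [0.58412535 0.22152999 0.11325583]
[-1.  -0.2  5. ] [0.58409578 0.22154944 0.11326659]
[-0.1 -0.8  6.1] [0.58408758 0.2215606  0.11326496]
```

>>> carry_out(
  commands=[
    {"dx": 0,"dy": 0,"dz": 0.4,"spin": 0},
    {"dx": 0,"dy": 0,"dz": 0.8,"spin": 0},
    {"dx": 0,"dy": 0,"dz": 0.8,"spin": 0},
    {"dx": 0,"dy": 0,"dz": 0.8,"spin": 0},
  ],
)

```text
clock: 5.05
eef_pos: [0.5841, 0.2216, 0.1125]
eef_rot: [[-0.952, 0.305, 0.001], [0.305, 0.952, 0.0], [-0.0, 0.0, -1.0]]
force: [-0.4, -0.3, 6.6]
finger_gap: 0.0
```

```bash
python3 - <<'E'
from h import *
for i in range(2):
    grab_frame('top');s=observe();print(s['force'].round(1),s['eef_pos'])
E
```

```text
[-1.3  0.2  5.6] [0.58411001 0.22155929 0.1125221 ]
[-0.8  0.4  5.8] [0.58410363 0.22155638 0.11251713]
```

>>> carry_out(
  commands=[
    {"dx": 0,"dy": 0,"dz": 0.4,"spin": 0},
    {"dx": 0,"dy": 0,"dz": 0.7,"spin": 0},
    {"dx": 0,"dy": 0,"dz": 0.7,"spin": 0},
    {"dx": 0,"dy": 0,"dz": 0.7,"spin": 0},
  ],
)

```text
clock: 5.48
eef_pos: [0.5841, 0.2216, 0.1121]
eef_rot: [[-0.952, 0.305, 0.001], [0.305, 0.952, 0.0], [-0.0, 0.0, -1.0]]
force: [-1.1, -0.1, 7.5]
finger_gap: -0.0002
```

```bash
python3 - <<'E'
from h import *
for i in range(2):
    grab_frame('top');s=observe();print(s['force'].round(1),s['eef_pos'])
E
```

```text
[-1.2 -0.4  7.3] [0.58416388 0.22157426 0.11209309]
[-1.1 -0.3  7.2] [0.58418395 0.22156357 0.11209601]
```

The tip moved only 0.4 mm of the 0.7 mm commanded and the force rose, so the button is at its end stop. I'll raise 5 mm and check that the bar stays down.

>>> carry_out(
  commands=[
    {"dx": 0,"dy": 0,"dz": -1,"spin": 0},
    {"dx": 0,"dy": 0,"dz": -2,"spin": 0},
    {"dx": 0,"dy": 0,"dz": -3,"spin": 0},
    {"dx": 0,"dy": 0,"dz": -5,"spin": 0},
    {"dx": 0,"dy": 0,"dz": -5,"spin": 0},
    {"dx": 0,"dy": 0,"dz": -5,"spin": 0},
  ],
)

```text
clock: 6.08
eef_pos: [0.5834, 0.2212, 0.1157]
eef_rot: [[-0.952, 0.305, -0.001], [0.305, 0.952, -0.001], [0.001, -0.001, -1.0]]
force: [-0.4, 0.2, -0.9]
finger_gap: 0.0004
```

```bash
python3 - <<'E'
from h import *
for n in ['side','wrist']:
    snap(n,n+'3');s=observe();print(s['force'].round(1),s['eef_pos'])
a=cv2.imread('pics/side3.png')[100:220,180:300]
b=cv2.imread('pics/wrist3.png')[130:330,170:370]
cv2.imwrite('pics/s3z.png',np.hstack([cv2.resize(a,(400,400),interpolation=cv2.INTER_CUBIC),cv2.resize(b,(400,400),interpolation=cv2.INTER_CUBIC)]))
E
```

```text
[ 0.2 -0.9 -0.8] [0.58341086 0.22123835 0.11568502]
[-0.3 -0.2  0.5] [0.583448   0.2212756  0.11570726]
```

View pics/s3z.png

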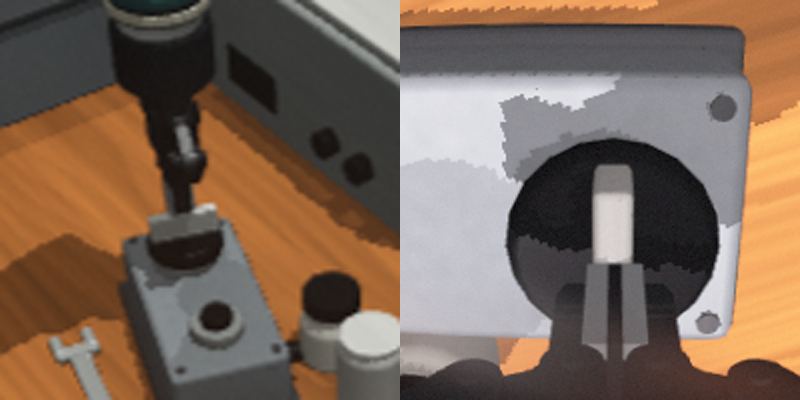

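Force is zero with the tip at z = 0.1157, and the bar is still down, so it is latched. Now up, over to the near end on the start-button side, and down to z ≈ 0.106.

>>> carry_out(
  commands=[
    {"dx": 0,"dy": 0,"dz": -10,"spin": 0},
    {"dx": 0,"dy": 0,"dz": -19,"spin": 0},
    {"dx": 0,"dy": 0,"dz": -20,"spin": 0},
    {"dx": 8,"dy": -10,"dz": -20,"spin": 0},
    {"dx": 15,"dy": -20,"dz": -20,"spin": 0},
    {"dx": 18,"dy": -25,"dz": -20,"spin": 0},
    {"dx": 18,"dy": -25,"dz": -20,"spin": 0},
    {"dx": 18,"dy": -25,"dz": -20,"spin": 0},
  ],
)

```text
clock: 6.85
eef_pos: [0.5596, 0.2033, 0.1368]
eef_rot: [[-0.952, 0.305, 0.001], [0.305, 0.952, 0.001], [-0.001, 0.001, -1.0]]
force: [0.9, 0.5, 0.5]
finger_gap: -0.0002
```

```bash
python3 - <<'E'
from h import *
for n in ['side','wrist']:
    snap(n,n+'4');s=observe();print(s['clock'],s['force'].round(1),s['eef_pos'])
a=cv2.imread('pics/side4.png')[100:220,180:300]
b=cv2.imread('pics/wrist4.png')[130:330,170:370]
cv2.imwrite('pics/s4z.png',np.hstack([cv2.resize(a,(400,400),interpolation=cv2.INTER_CUBIC),cv2.resize(b,(400,400),interpolation=cv2.INTER_CUBIC)]))
E
```

```text
6.9 [-0.6 -0.1 -0.2] [0.55979406 0.20355827 0.13675078]
6.95 [-0.1 -0.   0.6] [0.55982171 0.20360734 0.13658837]
```

View pics/s4z.png

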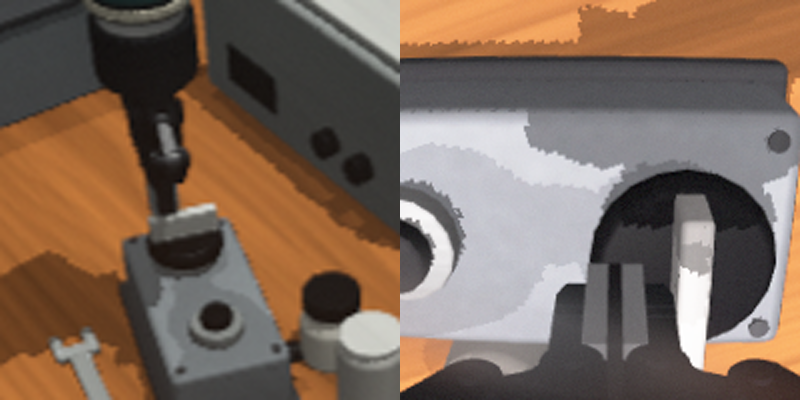

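The button is still down. The shut tip is beside the bar on its start-button side, with about 10 mm clear. Descending.

>>> carry_out(
  commands=[
    {"dx": 0,"dy": 0,"dz": 8,"spin": 0},
    {"dx": 0,"dy": 0,"dz": 16,"spin": 0},
    {"dx": 0,"dy": 0,"dz": 24,"spin": 0},
    {"dx": 0,"dy": 0,"dz": 29,"spin": 0},
    {"dx": 0,"dy": 0,"dz": 30,"spin": 0},
    {"dx": 0,"dy": 0,"dz": 30,"spin": 0},
    {"dx": 0,"dy": 0,"dz": 30,"spin": 0},
  ],
)

```text
clock: 7.53
eef_pos: [0.5592, 0.2032, 0.1062]
eef_rot: [[-0.952, 0.305, 0.0], [0.305, 0.952, -0.0], [-0.0, -0.0, -1.0]]
force: [-0.2, 0.5, -0.4]
finger_gap: -0.0
```

```bash
python3 - <<'E'
from h import *
for n in ['side','wrist']:
    snap(n,n+'5');s=observe();print(s['clock'],s['force'].round(1),s['eef_pos'])
a=cv2.imread('pics/side5.png')[100:220,180:300]
b=cv2.imread('pics/wrist5.png')[130:330,170:370]
cv2.imwrite('pics/s5z.png',np.hstack([cv2.resize(a,(400,400),interpolation=cv2.INTER_CUBIC),cv2.resize(b,(400,400),interpolation=cv2.INTER_CUBIC)]))
E
```

```text
7.5833 [-1.1 -0.6 -0.1] [0.55937851 0.2031778  0.10646248]
7.6333 [ 0.  -0.1  0.3] [0.55944224 0.20322893 0.10664342]
```

View pics/s5z.png

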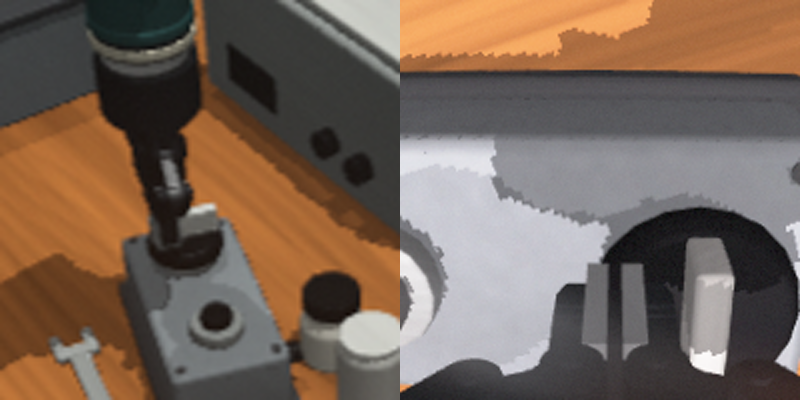

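>>> carry_out(
  commands=[
    {"dx": 0,"dy": 3,"dz": 0,"spin": 0},
    {"dx": 0,"dy": 6,"dz": 0,"spin": 0},
    {"dx": 0,"dy": 9,"dz": 0,"spin": 0},
    {"dx": 0,"dy": 11,"dz": 0,"spin": 0},
    {"dx": 0,"dy": 11,"dz": 0,"spin": 0},
  ],
)

```text
clock: 8.05
eef_pos: [0.5622, 0.2141, 0.1063]
eef_rot: [[-0.953, 0.304, -0.001], [0.304, 0.953, -0.0], [0.001, -0.0, -1.0]]
force: [-0.9, -1.6, 1.2]
finger_gap: -0.0001
```

```bash
python3 - <<'E'
from h import *
for n in ['wrist']:
    snap(n,n+'6');s=observe();print(s['clock'],s['force'].round(1),s['eef_pos'])
R=s['eef_rot'];O=R.T@(np.array([.5838,.2217,s['eef_pos'][2]])-s['eef_pos'])*1000;print(O)
P=-O
for f in np.arange(.1,1.01,.1):
    c,q=np.cos(f),np.sin(f);print(round(f,2),np.round([c*P[0]-q*P[1]-P[0],q*P[0]+c*P[1]-P[1]],1))
b=cv2.imread('pics/wrist6.png')[130:330,170:370]
cv2.imwrite('pics/s6z.png',cv2.resize(b,(400,400),interpolation=cv2.INTER_CUBIC))
E
```

```text
8.1 [-1.5 -1.8  2.2] [0.56225383 0.21389184 0.10635243]
[-1.81458767e+01  1.39975593e+01 -9.10493502e-03]
0.1 [1.3 1.9]
0.2 [2.4 3.9]
0.3 [3.3 6. ]
0.4 [4.  8.2]
0.5 [ 4.5 10.4]
0.6 [ 4.7 12.7]
0.7 [ 4.8 15. ]
0.8 [ 4.5 17.3]
0.9 [ 4.1 19.5]
1.0 [ 3.4 21.7]
```

View pics/s6z.png

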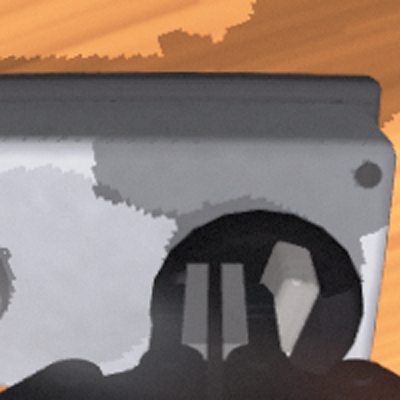

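The bar has already turned about 0.35 rad with light contact (its tilt shows at (290,290) in the crop). I'll continue the arc in two parts.

>>> carry_out(
  commands=[
    {"dx": 0.7,"dy": 1,"dz": 0,"spin": 0.05},
    {"dx": 1.3,"dy": 1.9,"dz": 0,"spin": 0.1},
    {"dx": 1.9,"dy": 2.9,"dz": 0,"spin": 0.15},
    {"dx": 2.4,"dy": 3.9,"dz": 0,"spin": 0.2},
    {"dx": 2.4,"dy": 3.9,"dz": 0,"spin": 0.2},
    {"dx": 2.4,"dy": 3.9,"dz": 0,"spin": 0.2},
  ],
)

```text
clock: 8.6
eef_pos: [0.5612, 0.218, 0.1064]
eef_rot: [[-0.874, 0.487, -0.0], [0.487, 0.874, -0.0], [0.0, -0.0, -1.0]]
force: [-2.8, -1.0, 2.7]
finger_gap: 0.0003
```

```bash
python3 - <<'E'
from h import *
for n in ['side','top','wrist']:
    snap(n,n+'7');s=observe();print(s['clock'],s['force'].round(1),s['eef_pos'])
a=cv2.imread('pics/side7.png')[100:220,180:300]
b=cv2.imread('pics/wrist7.png')[130:330,170:370]
cv2.imwrite('pics/s7z.png',np.hstack([cv2.resize(a,(400,400),interpolation=cv2.INTER_CUBIC),cv2.resize(b,(400,400),interpolation=cv2.INTER_CUBIC)]))
E
```

```text
8.65 [-2.7 -2.1  3. ] [0.56124377 0.21804969 0.10639393]
8.7 [-3.2 -1.2  2.1] [0.56125843 0.21803401 0.10639124]
8.75 [-2.5 -1.1  2.7] [0.56126024 0.21803642 0.10636618]
```

View pics/s7z.png

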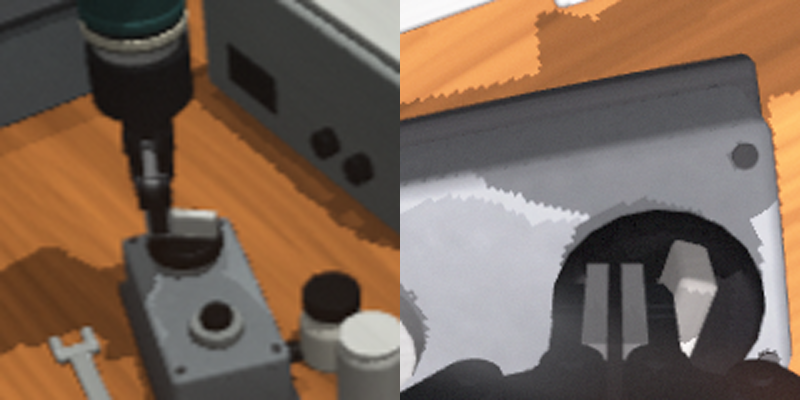

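The bar is turned roughly 0.5 rad and the button is still latched. Continuing the arc.

>>> carry_out(
  commands=[
    {"dx": 1.1,"dy": 1.2,"dz": 0,"spin": 0.05},
    {"dx": 1.7,"dy": 2.3,"dz": 0,"spin": 0.1},
    {"dx": 2.3,"dy": 3.5,"dz": 0,"spin": 0.15},
    {"dx": 2.8,"dy": 4.6,"dz": 0,"spin": 0.2},
    {"dx": 3.2,"dy": 5.8,"dz": 0,"spin": 0.25},
    {"dx": 3.4,"dy": 6.9,"dz": 0,"spin": 0.3},
    {"dx": 3.4,"dy": 6.9,"dz": 0,"spin": 0.3},
    {"dx": 3.4,"dy": 6.9,"dz": 0,"spin": 0.3},
  ],
)

```text
clock: 9.42
eef_pos: [0.5619, 0.2256, 0.1065]
eef_rot: [[-0.691, 0.723, 0.0], [0.723, 0.691, -0.0], [-0.0, 0.0, -1.0]]
force: [-4.0, -2.0, 5.7]
finger_gap: 0.0
```

```bash
python3 - <<'E'
from h import *
for n in ['side','top','wrist']:
    snap(n,n+'8');s=observe();print(s['clock'],s['force'].round(1),s['eef_pos'])
a=cv2.imread('pics/side8.png')[100:220,180:300]
b=cv2.imread('pics/wrist8.png')[130:330,170:370]
cv2.imwrite('pics/s8z.png',np.hstack([cv2.resize(a,(400,400),interpolation=cv2.INTER_CUBIC),cv2.resize(b,(400,400),interpolation=cv2.INTER_CUBIC)]))
E
```

```text
9.4667 [-2.4 -1.8  4.4] [0.56184517 0.22562032 0.10650774]
9.5167 [-2.  -1.7  5.4] [0.56181551 0.22558222 0.10646039]
9.5667 [-2.5 -2.3  4.1] [0.56182184 0.22560394 0.10645056]
```

View pics/s8z.png

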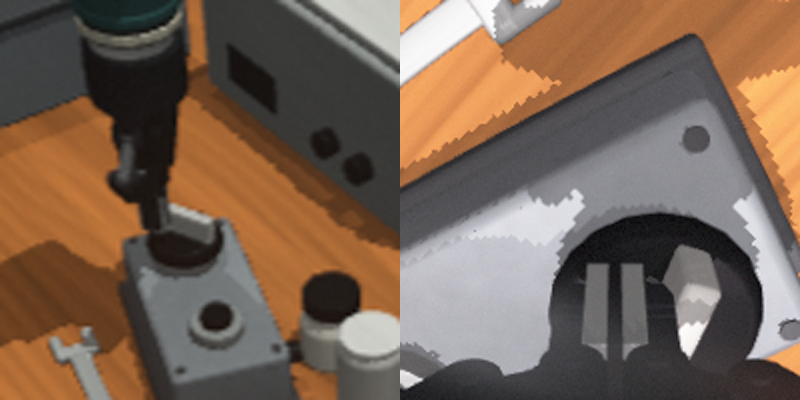

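An upward force of about 5 N on the tip suggests the latch has let go and the finger is holding the button down from above. I'll raise the tool slowly while keeping the twist.

>>> carry_out(
  commands=[
    {"dx": 0,"dy": 0,"dz": -1,"spin": 0},
    {"dx": 0,"dy": 0,"dz": -2,"spin": 0},
    {"dx": 0,"dy": 0,"dz": -3,"spin": 0},
    {"dx": 0,"dy": 0,"dz": -3,"spin": 0},
    {"dx": 0,"dy": 0,"dz": -3,"spin": 0},
  ],
)

```text
clock: 9.98
eef_pos: [0.5618, 0.2256, 0.1093]
eef_rot: [[-0.69, 0.724, 0.0], [0.724, 0.69, -0.0], [-0.0, 0.0, -1.0]]
force: [-2.3, -1.1, 2.9]
finger_gap: 0.0001
```

```bash
python3 - <<'E'
from h import *
for n in ['side','top','wrist']:
    snap(n,n+'9');s=observe();print(s['clock'],s['force'].round(1),s['eef_pos'])
C=[]
for n in '89':
    a=cv2.imread(f'pics/side{n}.png')[130:190,210:270]
    C.append(cv2.resize(a,(400,400),interpolation=cv2.INTER_CUBIC))
cv2.imwrite('pics/s9z.png',np.hstack(C))
E
```

```text
10.0333 [-3.4 -2.1  3.7] [0.56178379 0.22567212 0.10926365]
10.0833 [-2.4 -2.2  4.3] [0.56175949 0.22567152 0.10923082]
10.1333 [-2.3 -1.9  3.6] [0.56176153 0.22563121 0.10923452]
```

View pics/s9z.png

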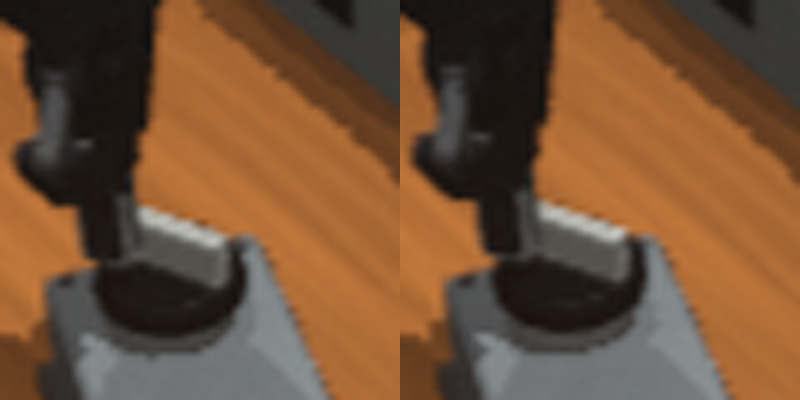

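The bar rose with the tool, so the latch has let go. I'll keep rising.

>>> carry_out(
  commands=[
    {"dx": 0,"dy": 0,"dz": -1,"spin": 0},
    {"dx": 0,"dy": 0,"dz": -2,"spin": 0},
    {"dx": 0,"dy": 0,"dz": -3,"spin": 0},
    {"dx": 0,"dy": 0,"dz": -4,"spin": 0},
    {"dx": 0,"dy": 0,"dz": -5,"spin": 0},
    {"dx": 0,"dy": 0,"dz": -6,"spin": 0},
    {"dx": 0,"dy": 0,"dz": -6,"spin": 0},
    {"dx": 0,"dy": 0,"dz": -6,"spin": 0},
  ],
)

```text
clock: 10.8
eef_pos: [0.5615, 0.2256, 0.115]
eef_rot: [[-0.69, 0.724, -0.001], [0.724, 0.69, -0.0], [0.0, -0.001, -1.0]]
force: [-1.9, -1.7, 0.3]
finger_gap: 0.0
```

```bash
python3 - <<'E'
from h import *
for n in ['side','top','wrist']:
    snap(n,n+'10');s=observe();print(s['clock'],s['force'].round(1),s['eef_pos'])
C=[]
for n in ['9','10']:
    a=cv2.imread(f'pics/side{n}.png')[130:190,210:270]
    C.append(cv2.resize(a,(400,400),interpolation=cv2.INTER_CUBIC))
cv2.imwrite('pics/s10z.png',np.hstack(C))
E
```

```text
10.85 [-2.8 -2.1 -0.4] [0.56154359 0.22566502 0.11502597]
10.9 [-2.4 -1.6  0.4] [0.56154476 0.22568678 0.11502989]
10.95 [-2.7 -2.   0.2] [0.56154252 0.22571043 0.1150304 ]
```

View pics/s10z.png

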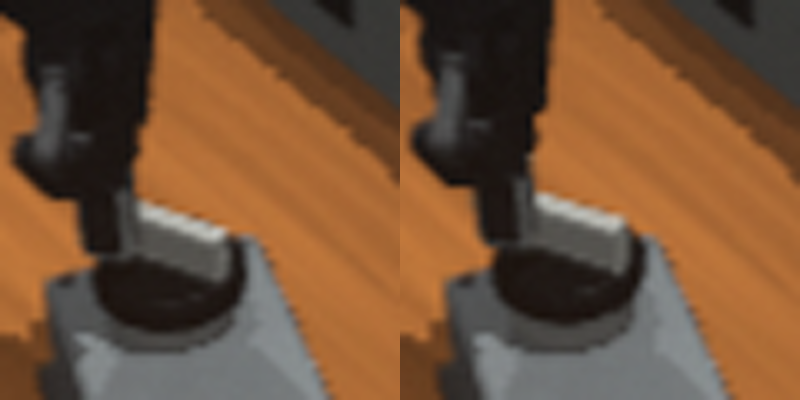

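The vertical force is gone, so the button is fully out. Now back off sideways slowly, letting the bar swing back, then lift clear.

>>> carry_out(
  commands=[
    {"dx": 0,"dy": -2,"dz": 0,"spin": 0},
    {"dx": 0,"dy": -4,"dz": 0,"spin": 0},
    {"dx": 0,"dy": -6,"dz": 0,"spin": 0},
    {"dx": 0,"dy": -8,"dz": 0,"spin": 0},
    {"dx": 0,"dy": -11,"dz": 0,"spin": 0},
    {"dx": 0,"dy": -14,"dz": 0,"spin": 0},
    {"dx": 0,"dy": -17,"dz": 0,"spin": 0},
    {"dx": 0,"dy": -20,"dz": 0,"spin": 0},
    {"dx": 0,"dy": -24,"dz": 0,"spin": 0},
    {"dx": 0,"dy": -28,"dz": 0,"spin": 0},
    {"dx": 0,"dy": -28,"dz": 0,"spin": 0},
    {"dx": 0,"dy": -28,"dz": -10,"spin": 0},
    {"dx": 0,"dy": -28,"dz": -30,"spin": 0},
    {"dx": 0,"dy": -28,"dz": -55,"spin": 0},
    {"dx": 0,"dy": -28,"dz": -80,"spin": 0},
    {"dx": 0,"dy": -28,"dz": -100,"spin": 0},
    {"dx": 0,"dy": -28,"dz": -110,"spin": 0},
    {"dx": 0,"dy": -28,"dz": -110,"spin": 0},
    {"dx": 0,"dy": -28,"dz": -110,"spin": 0},
  ],
)

```text
clock: 12.53
eef_pos: [0.5414, 0.2065, 0.2254]
eef_rot: [[-0.69, 0.724, 0.0], [0.724, 0.69, 0.0], [-0.0, 0.001, -1.0]]
force: [-0.4, 0.1, -0.9]
finger_gap: 0.0001
```

```bash
python3 - <<'E'
from h import *
for n in ['side','top','wrist']:
    snap(n,n+'11');s=observe();print(s['clock'],s['force'].round(1),s['eef_pos'])
C=[]
for n in ['0','11']:
    a=cv2.imread(f'pics/side{n}.png')[140:240,190:290]
    C.append(cv2.resize(a,(400,400),interpolation=cv2.INTER_CUBIC))
cv2.imwrite('pics/s11z.png',np.hstack(C))
E
```

```text
12.5833 [-0.1  0.1 -0.8] [0.54087432 0.20630393 0.22440479]
12.6333 [-0.5  0.  -0.7] [0.54065602 0.20617176 0.22391874]
12.6833 [-0.9  0.7 -0.1] [0.5406454  0.20615146 0.22376557]
```

View pics/s11z.png

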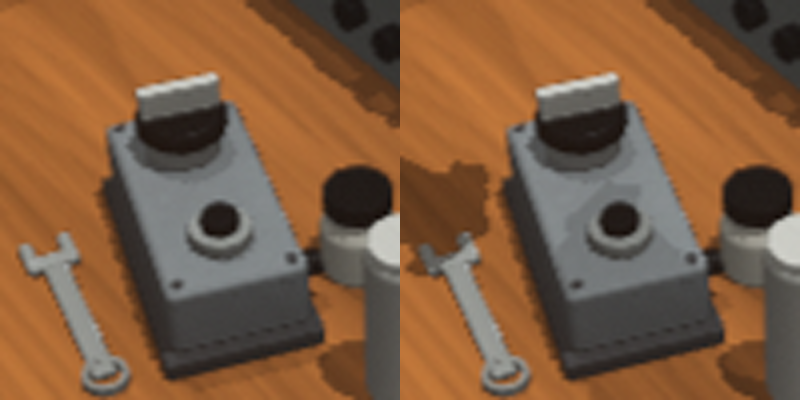

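View pics/wrist11.png

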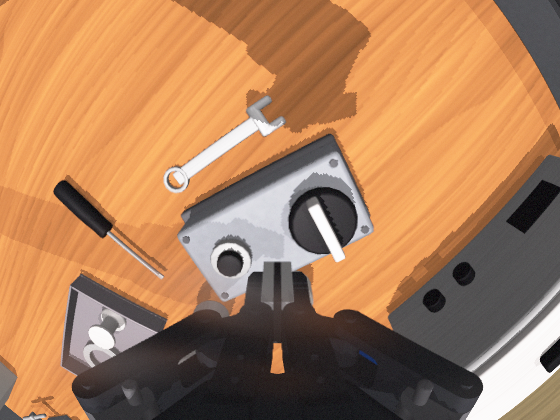

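The side crops before and after match: bar at full height and back along the station's x, and the station, spanner, jar and can unmoved. The tool is clear with zero force, so I'm handing in.

```bash
python3 - <<'E'
from h import *
a=cv2.imread('pics/side0.png')[145:240,190:262].astype(int);b=cv2.imread('pics/side4.png')[145:240,190:262].astype(int)
c=cv2.imread('pics/side11.png')[145:240,190:262].astype(int)
r=slice(8,35);print('bar region diff out-vs-now',abs(a-c)[8:35,30:60].mean(),'out-vs-latched',abs(a-b)[8:35,30:60].mean())
finish_job();print(observe()['clock'])
E
```

```text
bar region diff out-vs-now 2.319341563786008 out-vs-latched 29.96502057613169
the job is handed in; nothing more can be done
the job is handed in; nothing more can be done
```

I pressed the stop button in until it latched, pushed its bar round clockwise until the latch let go, and left the button out at full height. The job was handed in at about 12.7 s on the robot's clock.

- **Press:** I pushed straight down on the bar with the shut fingertips to the end stop, at no more than about 8 N in the readings. After I lifted off, the force was zero with the tip about 8 mm below the bar's out height, and the pictures showed the button still down.
- **Twist:** I pushed the near end of the bar clockwise from its start-button side, turning it by my estimate to about 0.8 rad. The latch let go, but the finger was then holding the button down by about 5 N. I raised the tool with the bar still twisted, and the button followed it out until the vertical force was zero. Then I backed off sideways and lifted clear.
- **Last checks:** The bar is back at full height along the station's x, matching the first side picture (mean difference 2.3 in the bar area, against 30 between the first picture and the latched one, part of that from the gripper being in view). By eye, the start button looks out, and the station, spanner, jar and can look unmoved. I did not compare the tray, its parts or the screwdriver against the first pictures, but the arm never went near them. The tool touches nothing.
- **What disagreed:** Heights measured from two views came out 2–7 mm below the text's, worst at the start button. I went by the text's height and the contact force instead. The finger was also thicker than I judged from the pictures, so the bar began turning earlier than planned, which did no harm.

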